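# Feed a medallion through the dust flap and start the finisher

### The job

Load the large bronze medallion into the bench finishing machine and start it: with the fingertips push the medallion steadily along the infeed deck, against the hanging dust flap and on through it until it slides down the chute inside, then draw back so that the flap swings shut. Once the flap is shut, and not before, press the round start button on the control box all the way down and let it go. Do not lift the medallion or flick it in, and leave the other things on the table where they are.

Things in the scene. Friction and masses are not known exactly. Their poses are not given: they have to be found in the camera images.
- finisher: Grey bench vibratory finisher, fixed, 400 mm long (x), 210 mm wide (y), top of its clear-windowed bowl 170 mm above the table. Origin on the table directly under the shut flap; +x = feed direction into the machine, +y to its left, z up. Bowl behind the flap from x 0 to 190 mm, infeed deck in front of it. A dark control box 74 x 66 mm, top at z 118 mm, sits on the right flank at x -30, y -138 mm.
- deck (a point): Point on top of the level steel infeed deck, 110 mm in front of the flap on its centre line; axes as the finisher's. The deck's top is 110 mm above the table and runs from 207 mm in front of the flap to the sill. Guide rails 8 mm high stand on it: they close in evenly, inner faces 199 mm apart 200 mm in front of the flap and 134 mm apart at the mouth.
- mouth (a point): Middle of the mouth's threshold, on the deck's top right under the shut flap; axes as the finisher's. The mouth is 136 mm wide and 44 mm high; the lintel above it (front face 2 mm in front of the flap) rises to 60 mm above the deck. 8 mm behind the flap the deck ends in a sill, where a steel chute falls at 45 degrees to the bowl's floor, 94 mm below the deck.
- flap (a joint): Dust flap: aluminium plate with a rubber lip, 130 mm wide, 42 mm high, 3 mm thick, about 50 g, hung in the mouth from a hinge along its upper edge, 154 mm above the table. It swings inward only (towards the finisher's +x), freely, and falls shut under its own weight. 0 = hanging shut, grows as it opens, 1.5 rad at most.
- medallion_large: The large bronze medallion lying flat on the infeed deck: a disc 115 mm across, 16 mm thick, about 0.6 kg (it varies). Origin at the centre of its underside, z up through it. It tips over the sill and slides down the chute by itself once its centre is well past the sill, that is some 20 mm or more beyond the flap.
- start (a joint): Start button, a black round push button 32 mm across in an aluminium housing on top of the control box. 0 = up, 0.006 m = fully down; it springs back when let go. About 5 N hold it fully down.
- start_top (a point): Centre of the top face of the start button (moves with it). It is pressed straight down.
- medallion_a: Small bronze medallion on the table to the left of the machine, 55 mm across, 9 mm thick; origin at the centre of its underside. Leave it alone.
- medallion_b: Smallest bronze medallion, on the table to the left of the machine, 48 mm across, 9 mm thick; origin at the centre of its underside. Leave it alone.
- putty_jar: Open white putty jar standing on the table to the right of the machine, 52 mm across, 58 mm high; origin at the centre of its underside. Leave it alone.
- marker_pen: Black marker lying on the table to the right of the deck, 124 mm long, 18 mm thick; origin at the middle of its underside. Leave it alone.

How it is judged:
On the way, in this order (a step that is already met when the one before it is completed fails the run):
1. the medallion, flat on the deck, pushes the flap open and is on its way through (value of joint flap above 0.4 rad and x of medallion_large in the frame of mouth between -0.055 and 0.02 m and angle between medallion_large's own z axis and vertical below 0.12 rad), for 0.05 s.
2. the medallion is down in the bowl and the flap has swung shut behind it (x of medallion_large in the frame of mouth above 0.05 m and z of medallion_large in the frame of mouth below -0.03 m and value of joint flap below 0.06 rad), for 0.2 s.
3. the start button is pressed fully down (value of joint start above 0.0048 m and value of joint flap below 0.06 rad), for 0.05 s.
At the end, for the whole second after the job is handed in: The large medallion lies at rest inside the bowl (centre at least 50 mm behind the flap and 30 mm below the deck), the flap hangs shut (within 0.06 rad) and the start button, having been pressed at least 4.8 mm of its 6 mm, is up again (within 1.5 mm) (all of step 2 and linear speed of medallion_large below 0.02 m/s and value of joint start below 0.0015 m); the robot touches nothing.
It fails at once if the medallion is lifted off the deck (z of medallion_large in the frame of mouth above 0.012 m).
It fails at once if the medallion is flicked or thrown: over 0.5 m/s while still in front of the sill (x of medallion_large in the frame of mouth below 0.01 m and linear speed of medallion_large above 0.5 m/s).
It fails at once if the start button is pressed before the medallion is inside and the flap shut (value of joint start above 0.003 m and (value of joint flap above 0.1 rad or x of medallion_large in the frame of mouth below 0.05 m)).
It fails at once if a bystander is disturbed (moved more than 20 mm) (distance of any of medallion_a, medallion_b, putty_jar, marker_pen from where it was at the start of the episode above 0.02 m).
It also fails if it takes over 48 s, if anything falls off the work surface, if the arm or the gripper's body presses on something with over 40 N, if the wrist force passes 120 N, or if a joint passes its speed limit or range.

### The arm

A 6-joint arm with a two-finger parallel gripper is mounted at the origin on a cart in front of the work surface, level with it; the furniture and walls round the work are solid. World frame = base frame: x ahead of the robot, y to its left, z up, the work surface at z = 0. Lengths are in m, angles in rad, forces in N, time in s.
With the tool pointing down it reaches from about 0.275 to 1 m from the base axis. Payload 8.4 kg.
Tool frame: the origin (TCP) lies midway between the tips of the shut fingers; the grasp point (between the pads) lies manip.pinch_z behind it (manip.pinch_z is the distance from the TCP to the grasp point, in m); z points along the fingers, y is the line along which they close (so a half turn about z gives the same grasp; the last joint's range is limited). The gripper opens to 85 mm and grips with 20 to 120 N. Pads are 22 mm wide; open, the fingers measure 114 mm over their backs; the gripper's body (76 mm by 85 mm) begins 54 mm behind the grasp point. The pads swing forward as they close: fully open they stand 13 mm farther back than shut.
Start: joints at [-1.345, 0.353, 1.633, -0, 1.155, -0.002], TCP at [0.141, -0.609, 0.231] pointing down, gripper open.
Joint ranges: [-2.63, 2.63], [-0.92, 2.1], [0.06, 2.66], [-1.3, 4.44], [0, 2.69], [-3.02, 3.02]. Speed limits (rad/s): [2.22, 2.22, 2.79, 3.14, 3.14, 3.14].

### API

Orientations are given as a unit quaternion [x, y, z, w].
In Python, from cell import manip gives the robot as it stands.
- The arm moves only by the shell command python3 -m inch 'ROWS' [FORCE]. ROWS is JSON, one flat list of numbers, 7 for each row, row after row: the shift along the tool's x, y, z in cm, then the turn, a rotation vector about the tool's x, y, z in rad, then the closure, from -1 (fully open) to 1 (shut). In form: [dx, dy, dz, wx, wy, wz, grip, dx, dy, dz, wx, wy, wz, grip, ...]. A call has 1 to 12 rows; each row shifts and turns the commanded pose from where the row before left it, along the tool's axes as they then stand; what a row does not reach is not made up. A row lasts 1/10 s, in which the tool goes at most 50 mm and 8.59 degrees, less where a joint would pass 70% of its speed; a pose out of reach is approached as far as the arm can. A call with a gripper value outside its range is refused whole. The fingers move at their own pace and stop on an object; FORCE is the grip in N (left out, the last holds). Time passes only in rows, so rows that do not move let the fingers close. It gives the time, the measured TCP pose, the force, the opening and the grip force at its end, in the units of the state.
- manip.observe(): the state, without advancing time (a new reading comes with each control period).
- manip.read_camera(name): name is "scene" or "side" or "wrist"; returns the picture (480x640x3 uint8, blue, green, red); there is no depth.
- manip.camera_model(name): a dict with "K" (3x3 intrinsics, pixels), "world_to_cam" (4x4, takes a point from world to camera coordinates). Camera axes: x right, y down, z forward; pixel columns grow to the right and rows downward; lengths in m; the calibration is good to about 2 mm. The wrist camera is an equidistant fisheye: a pixel r from the principal point sees the ray r / f radians off the axis. A picture is of the moment at which its call begins: read the wrist's pose just before it. camera_model takes no time and is no camera call; for the wrist camera it gives the pose at the moment of the call.
- manip.hand_in(): hands the job in; it is judged then, once.
The state is a dict: "time_s": time; "joint_positions": joint angles; "dq": joint speeds; "joint_torque": joint torques, N m; "ee_pos": TCP position; "orientation": TCP orientation; "ft_force": force on the tool from outside, world axes, zero at the start; "wrist_torque": the same for the moment, N m; "opening": finger opening in m; "grip_force": force on a finger pad.
Only numpy, scipy, OpenCV 4.12 (cv2) and the standard library are available. Lean on these libraries where they do the work, as an engineer would, in place of code of your own. Each camera call takes 0.05 s, during which the arm holds its last target. There are 200 camera calls.

## Working session

There is one attempt and no reset: what is moved stays moved. The work goes in short steps, Python scripts to look and compute and a shell command to move; the robot and the scene stay as the last step left them, time stands still between calls to the robot, and variables do not carry over. Pictures are saved under pics/ and viewed, at most 10 in all, crops included, and the job is handed in when it is done.

```bash
mkdir -p pics; python3 - <<'E'
from cell import manip
import cv2,numpy as np
for n in("scene","side"):
    cv2.imwrite(f"pics/{n}0.png",manip.read_camera(n)); m=manip.camera_model(n); print(n,np.round(m["K"],1).tolist(),np.round(m["world_to_cam"],4).tolist())
s=manip.observe();print(s, manip.pinch_z)
E
```

```text
scene [[599.8, 0.0, 319.9], [0.0, 599.8, 235.0], [0.0, 0.0, 1.0]] [[-0.7306, -0.6828, 0.0058, 0.3563], [-0.3313, 0.3472, -0.8773, 0.3202], [0.597, -0.6429, -0.4799, 1.0862], [0.0, 0.0, 0.0, 1.0]]
side [[480.3, 0.0, 311.1], [0.0, 480.3, 243.4], [0.0, 0.0, 1.0]] [[-0.8866, -0.4625, 0.0008, 0.4558], [-0.2445, 0.4672, -0.8497, 0.2484], [0.3926, -0.7535, -0.5273, 0.9122], [0.0, 0.0, 0.0, 1.0]]
{'time_s': 0.1, 'joint_positions': array([-1.34538907e+00,  3.53626464e-01,  1.63407217e+00,  1.47902446e-05,
        1.15518253e+00, -2.39512163e-03]), 'dq': array([ 0.00048262, -0.00088001, -0.00086798,  0.00220476,  0.00103328,
       -0.00148691]), 'joint_torque': array([-3.98218790e-04, -6.06355977e+01, -3.42819965e+01,  4.27797522e-05,
        3.97749638e-03,  3.61969023e-05]), 'ee_pos': array([ 0.14105923, -0.60843048,  0.23060172]), 'orientation': array([ 9.93520403e-01,  1.13652074e-01, -6.49681072e-05, -6.41008141e-04]), 'ft_force': array([0.1007601 , 0.30673769, 0.98963336]), 'wrist_torque': array([-0.01777618,  0.02131841, -0.05470729]), 'grip_force': 0.0, 'opening': 0.08531758917890987} 0.0187
```

View pics/scene0.png

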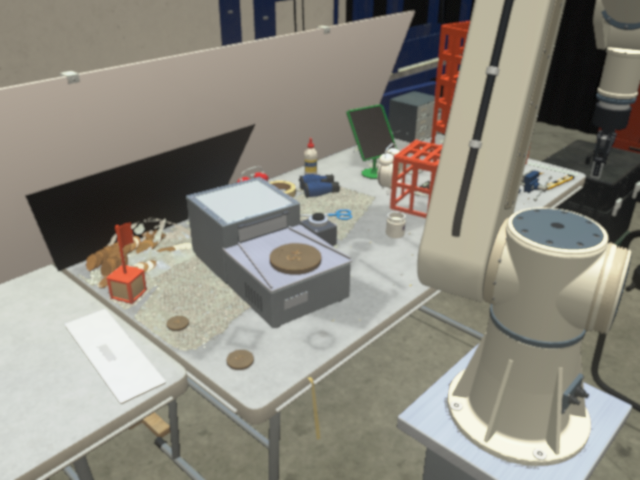

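View pics/side0.png

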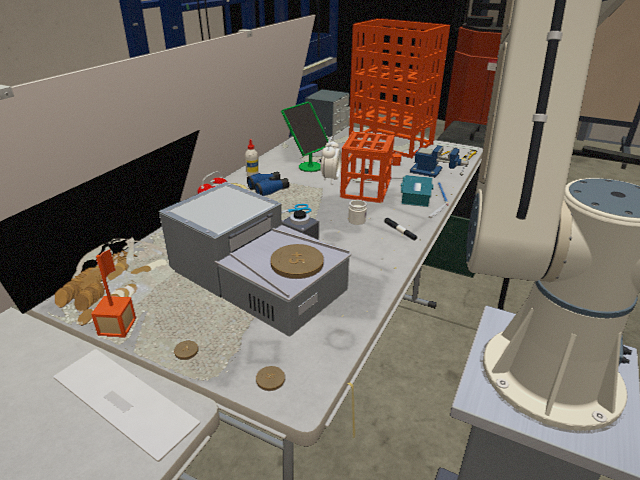

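The scene picture shows the finisher at about (270,240), with the large medallion on the deck at (296,258) and the button at about (317,217). The side picture shows the medallion at (297,261) and the button at (299,215). I'll enlarge both.

```bash
python3 - <<'E'
import cv2
a=cv2.imread("pics/side0.png")[180:330,155:355]; cv2.imwrite("pics/side0c.png",cv2.resize(a,None,fx=4,fy=4,interpolation=cv2.INTER_CUBIC))
a=cv2.imread("pics/scene0.png")[175:325,170:370]; cv2.imwrite("pics/scene0c.png",cv2.resize(a,None,fx=4,fy=4,interpolation=cv2.INTER_CUBIC))
E
```

```text
(no output)
```

View pics/side0c.png

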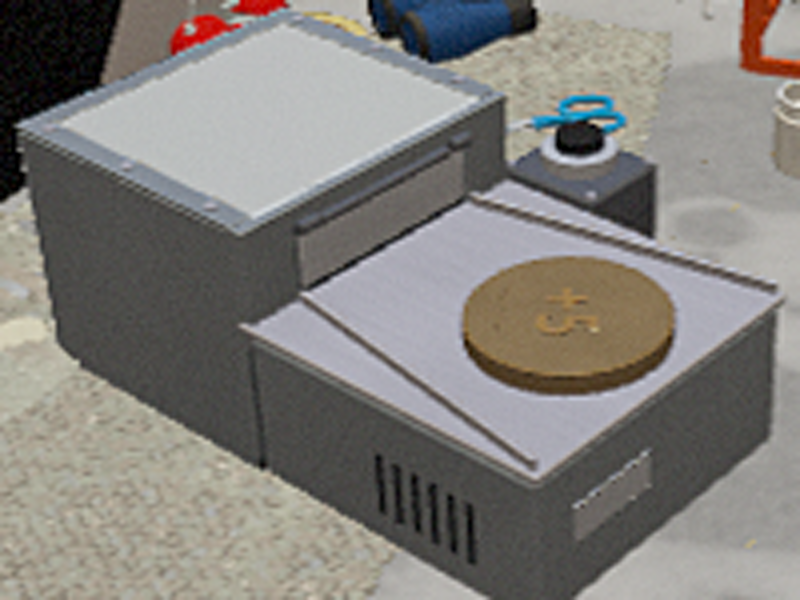

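View pics/scene0c.png

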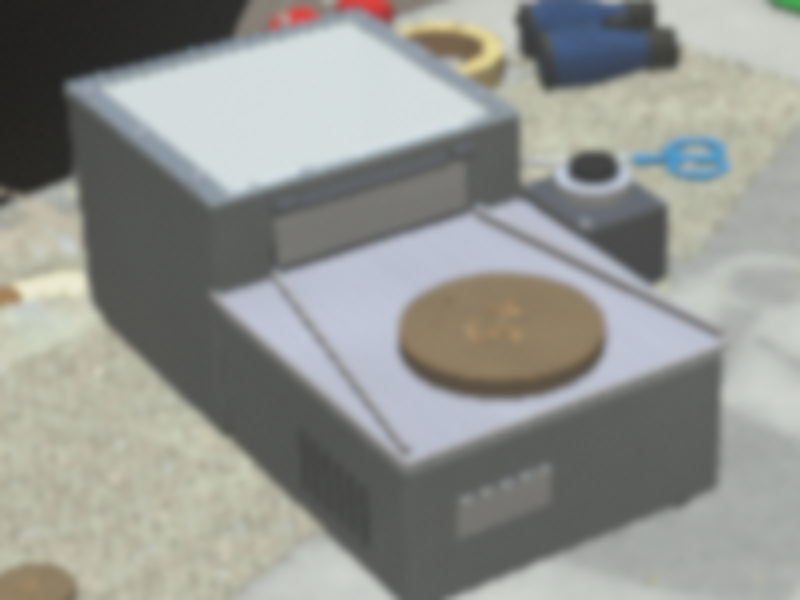

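```bash
cat > h.py <<'E'
from cell import manip
import numpy as np
from scipy.optimize import least_squares
M={n:manip.camera_model(n) for n in("scene","side")}
off={"side":(155,180),"scene":(170,175)}
def px(n,c): return np.array([off[n][i]+(c[i]+.5)/4-.5 for i in(0,1)])
def proj(n,p):
    T=np.array(M[n]["world_to_cam"]); q=np.array(M[n]["K"])@(T[:3,:3]@p+T[:3,3]); return q[:2]/q[2]
def tri(obs,z=None):
    f=lambda v:np.concatenate([proj(n,np.array([v[0],v[1],v[2] if z is None else z]))-px(n,c) for n,c in obs.items()])
    r=least_squares(f,[.5,.3,.12] if z is None else [.5,.3]); return r.x,r.fun
E
python3 - <<'E'
from h import *
np.set_printoptions(precision=4,suppress=True)
L=[((-207,105,110),(540,477),(408,463)),((-207,-105,110),(781,299),(722,343)),((0,105,110),(243,328),(213,296)),
((0,105,170),(240,233),(213,209)),((0,-105,170),(505,98),(518,114)),((190,105,170),(20,126),(65,85))]
def W(v,p):
    c,s=np.cos(v[2]),np.sin(v[2]); p=np.array(p)/1e3; return np.array([v[0]+c*p[0]-s*p[1],v[1]+s*p[0]+c*p[1],p[2]])
f=lambda v:np.concatenate([proj(n,W(v,p))-px(n,c) for p,a,b in L for n,c in(("side",a),("scene",b))])
r=min((least_squares(f,[.5,.3,y],loss="soft_l1") for y in np.arange(0,6.3,.8)),key=lambda r:r.cost)
print(r.x,f(r.x).reshape(-1,4))
for p,a,b in L: print(p,tri({"side":a,"scene":b})[0],W(r.x,p))
v=r.x;c,s=np.cos(v[2]),np.sin(v[2])
def loc(w): d=np.array(w[:2])-v[:2]; return np.array([c*d[0]+s*d[1],-s*d[0]+c*d[1]])
for nm,o,z in(("med",{"side":(569,316),"scene":(502,328)},.126),("btn",{"side":(580,134),"scene":(594,164)},None)):
    w,e=tri(o); print(nm,w,e,loc(w)); 
    if z: w,e=tri(o,z); print(nm,w,e,loc(w))
print("box nominal",W(v,(-30,-138,130)))
E
```

```text
[ 0.6668  0.0072 -0.1968] [[-0.814  -0.3441 -0.5589  1.1941]
 [ 0.9315 -1.7003  1.6248  0.5811]
 [ 1.3964 -0.5538  0.7025  1.3566]
 [-0.7877 -0.5051 -1.2066 -0.0621]
 [-0.204  -2.0687  0.3172  0.3833]
 [-0.944  -0.416  -0.1495  1.4251]]
(-207, 105, 110) [0.4809 0.1529 0.1138] [0.4843 0.1507 0.11  ]
(-207, -105, 110) [ 0.442  -0.0473  0.1131] [ 0.4433 -0.0553  0.11  ]
(0, 105, 110) [0.6907 0.1103 0.1099] [0.6873 0.1102 0.11  ]
(0, 105, 170) [0.6887 0.1062 0.167 ] [0.6873 0.1102 0.17  ]
(0, -105, 170) [ 0.6422 -0.09    0.1712] [ 0.6463 -0.0957  0.17  ]
(190, 105, 170) [0.8626 0.0802 0.1773] [0.8737 0.0731 0.17  ]
med [0.5288 0.0374 0.1242] [ 0.0748 -0.7162 -0.1867  0.7164] [-0.1412  0.0026]
med [0.5271 0.0396] [ 0.2527 -0.7326 -0.3666  0.6345] [-0.1433  0.0044]
btn [ 0.6098 -0.1227  0.1382] [ 0.0209 -0.689  -0.1104  0.6816] [-0.0305 -0.1386]
box nominal [ 0.6104 -0.1222  0.13  ]
```

```bash
python3 - <<'E'
from h import *
m=M["side"];T=np.array(m["world_to_cam"]);R,t=T[:3,:3],T[:3,3]
C=-R.T@t
for nm,u,z in(("crate base L",(343,195),0),("crate base front",(367,201),0),("crate base R",(389,193),0),("jar",(357,222),0),("pen end",(415,238),.01),("pen",(388,220),.01),("bin",(417,203),0)):
    d=R.T@np.linalg.inv(m["K"])@np.array([*u,1]); print(nm,np.round(C+d*(z-C[2])/d[2],3))
E
python3 -m inch '[0,0,-2,0,0,0.145,0, 0,0,-2,0,0,0.145,0, 0,0,0,0,0,0.135,0]'
```

```text
crate base L [ 0.668 -0.52   0.   ]
crate base front [ 0.582 -0.516  0.   ]
crate base R [ 0.54  -0.603  0.   ]
jar [ 0.557 -0.375  0.   ]
pen end [ 0.375 -0.349  0.01 ]
pen [ 0.475 -0.411  0.01 ]
bin [ 0.437 -0.576  0.   ]
time_s: 0.4
ee_pos: [0.1414, -0.61, 0.2738]
orientation: [0.995, -0.101, 0.001, 0.002]
ft_force: [-0.6, 0.2, 0.4]
opening: 0.0442
grip_force: 0.0
```

```bash
python3 -m inch '[0.9,-3.5,0,0,0,0,0, 0.9,-3.9,0,0,0,0,0, 0.9,-3.9,0,0,0,0,0, 0.9,-3.9,0,0,0,0,0, 0.9,-3.9,0,0,0,0,0, 0.9,-3.9,0,0,0,0,0, 0.9,-3.9,0,0,0,0,0, 0.9,-3.9,0,0,0,0,0, 0.9,-3.9,0,0,0,0,0]'; cat > where.py <<'E'
from h import *
v=[.6668,.0072,-.1968]; s=manip.observe(); p=s["ee_pos"]; c,n=np.cos(v[2]),np.sin(v[2]); d=p[:2]-v[:2]
from scipy.spatial.transform import Rotation as R
r=R.from_quat(s["orientation"]).as_matrix()
print("local mm",np.round(1e3*np.array([c*d[0]+n*d[1],-n*d[0]+c*d[1],p[2]]),1),"yaw",np.arctan2(r[1,0],r[0,0]),"z",r[:,2].round(3),"F",s["ft_force"].round(1),"open",s["opening"],s["time_s"])
def to(x,y,z):
    w=np.array([v[0]+c*x-n*y,v[1]+n*x+c*y,z]); print("to",(x,y,z),"cm tool",np.round(100*r.T@(w-p),2))
E
python3 -c "
from where import *
to(-.236,.003,.2); to(-.03,-.138,.17)"
```

```text
time_s: 1.3
ee_pos: [0.2887, -0.2828, 0.2711]
orientation: [0.995, -0.099, 0.0, -0.0]
ft_force: [0.5, -0.5, -0.7]
opening: 0.0427
grip_force: 0.0
local mm [-314.1 -358.4  271.1] yaw -0.19760422194019855 z [ 0.  0. -1.] F [ 0.5 -0.5 -0.7] open 0.042724364271122674 1.3
to (-0.236, 0.003, 0.2) cm tool [  7.78 -36.14   7.12]
to (-0.03, -0.138, 0.17) cm tool [ 28.39 -22.06  10.12]
```

```bash
python3 -m inch '[0.7,-3.6,0,0,0,0,0, 0.7,-3.6,0,0,0,0,0, 0.7,-3.6,0,0,0,0,0, 0.7,-3.6,0,0,0,0,0, 0.7,-3.6,0,0,0,0,0, 0.7,-3.6,0,0,0,0,0, 0.7,-3.6,1,0,0,0,0, 0.7,-3.6,2,0,0,0,0, 0.7,-3.6,2,0,0,0,0, 0.3,-3.7,2,0,0,0,0, 0,0,0,0,0,0,0, 0,0,0,0,0,0,0]'; python3 - <<'E'
from where import *
import cv2
to(-.236,.003,.114)
for k in("wrist","side"): globals()[k]=manip.read_camera(k)
cv2.imwrite("pics/w1.png",np.hstack([wrist,side[100:400,150:450].repeat(1,0)][:1]))
cv2.imwrite("pics/s1.png",cv2.resize(side[120:345,155:455],None,fx=2.6,fy=2.6,interpolation=cv2.INTER_CUBIC))
E
```

```text
time_s: 2.5
ee_pos: [0.4235, 0.0571, 0.2007]
orientation: [0.995, -0.097, -0.001, 0.0]
ft_force: [0.1, 0.7, -0.7]
opening: 0.0425
grip_force: 0.0
local mm [-248.4    1.4  200.7] yaw -0.19480818326813326 z [-0.002 -0.001 -1.   ] F [ 0.1  0.7 -0.7] open 0.04245920938055543 2.5
to (-0.236, 0.003, 0.114) cm tool [ 1.26 -0.17  8.67]
```

View pics/w1.png

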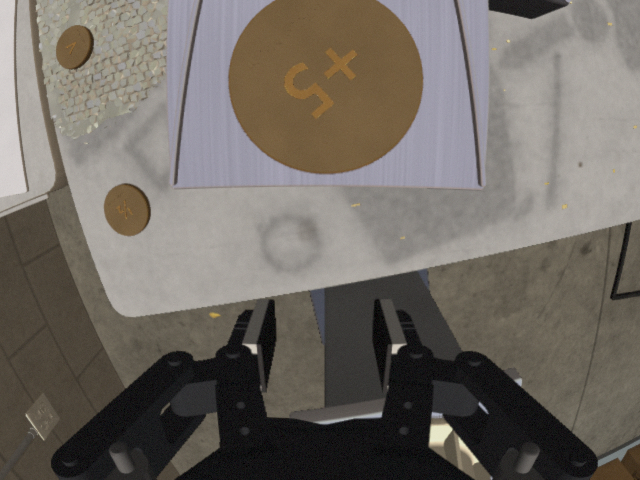

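View pics/s1.png

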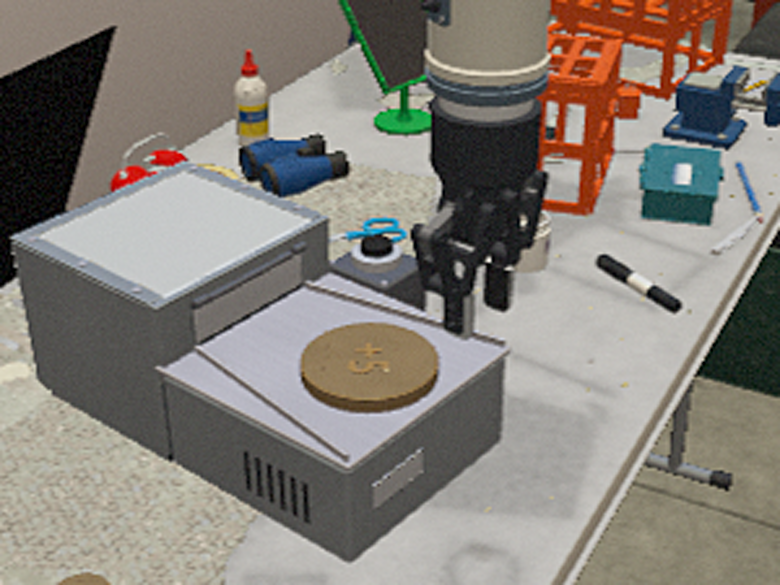

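```bash
python3 -m inch '[0,-0.1,3.5,0,0,0,0, 0,-0.1,3.5,0,0,0,0, 0,0,1.6,0,0,0,0, 0,0,0,0,0,0,0, 1,0,0,0,0,0,0, 1,0,0,0,0,0,0, 0,0,0,0,0,0,0]'; python3 - <<'E'
from where import *
to(-.04,.0,.114)
T=np.array(manip.camera_model("wrist")["world_to_cam"]); print("cam in tool",r.T@(-T[:3,:3].T@T[:3,3]-p))
E
```

```text
time_s: 3.3
ee_pos: [0.4471, 0.0544, 0.1168]
orientation: [0.995, -0.099, 0.002, -0.0]
ft_force: [-0.3, 0.4, 0.2]
opening: 0.0429
grip_force: 0.0
local mm [-224.6    3.3  116.8] yaw -0.1980341678404104 z [ 0.004  0.    -1.   ] F [-0.3  0.4  0.2] open 0.042864917391296324 3.3
to (-0.04, 0.0, 0.114) cm tool [18.46  0.31  0.36]
cam in tool [ 0.08134735 -0.00037853 -0.14158352]
```

```bash
python3 -m inch '[0.8,0,0.2,0,0,0,0, 0.8,0,0,0,0,0,0, 1,0,0,0,0,0,0, 1,0.1,0,0,0,0,0, 1,0,0,0,0,0,0, 1,0,0,0,0,0,0, 1,0,0,0,0,0,0]'; python3 - <<'E'
from where import *
import cv2
to(-.04,.0,.114)
cv2.imwrite("pics/w2.png",manip.read_camera("wrist"))
E
```

```text
time_s: 4.0
ee_pos: [0.5092, 0.0406, 0.1132]
orientation: [0.995, -0.098, -0.0, 0.0]
ft_force: [-3.0, 0.5, 1.6]
opening: 0.0425
grip_force: 1.5
local mm [-161.     1.9  113.2] yaw -0.1972484448095445 z [-0.  0. -1.] F [-3.   0.5  1.6] open 0.04245758702431767 4.0
to (-0.04, 0.0, 0.114) cm tool [12.1   0.19 -0.09]
```

View pics/w2.png

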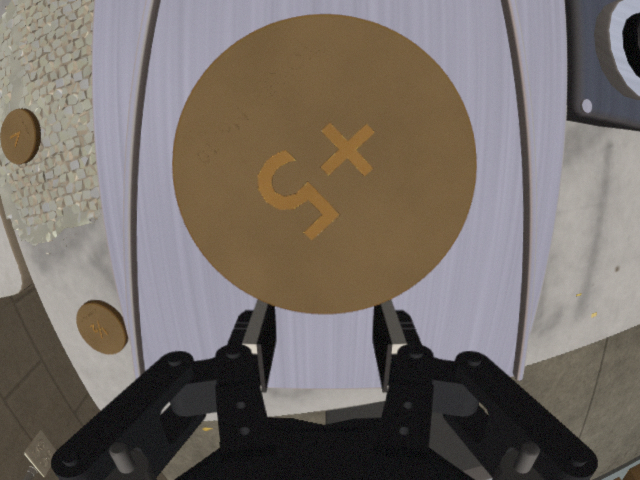

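```bash
python3 -m inch '[1,0,0,0,0,0,0, 1,0.1,0,0,0,0,0, 1,0,0,0,0,0,0, 1,0,0,0,0,0,0, 1,0,0,0,0,0,0, 1,0,0,0,0,0,0, 1,0,0,0,0,0,0, 1,0,0,0,0,0,0]'; python3 - <<'E'
from where import *
to(-.036,.0,.114)
E
```

```text
time_s: 4.85
ee_pos: [0.5876, 0.0239, 0.1133]
orientation: [0.995, -0.098, -0.0, 0.0]
ft_force: [-1.5, -0.0, -0.0]
opening: 0.0428
grip_force: 1.7
local mm [-80.9   0.9 113.3] yaw -0.19720566792320587 z [-0. -0. -1.] F [-1.5 -0.  -0. ] open 0.042792210518646887 4.85
to (-0.036, 0.0, 0.114) cm tool [ 4.49  0.09 -0.08]
```

```bash
python3 -m inch '[0.8,0,0,0,0,0,0, 0.8,0,0,0,0,0,0, 0.8,0,0,0,0,0,0, 0.8,0,0,0,0,0,0, 0.8,0,0,0,0,0,0, 0.6,0,0,0,0,0,0, 0.4,0,0,0,0,0,0, 0,0,0,0,0,0,0]'; python3 - <<'E'
from where import *
import cv2
a=manip.read_camera("wrist");b=manip.read_camera("side")
cv2.imwrite("pics/ws3.png",np.hstack([cv2.resize(a,(400,300)),cv2.resize(b[170:320,180:380],(400,300))]))
E
```

```text
time_s: 5.65
ee_pos: [0.637, 0.0141, 0.1134]
orientation: [0.995, -0.098, 0.001, -0.0]
ft_force: [-0.8, 0.3, -0.6]
opening: 0.0424
grip_force: 0.0
local mm [-30.6   1.  113.4] yaw -0.19729990956579654 z [ 0.002 -0.    -1.   ] F [-0.8  0.3 -0.6] open 0.04243132069858265 5.65
```

View pics/ws3.png

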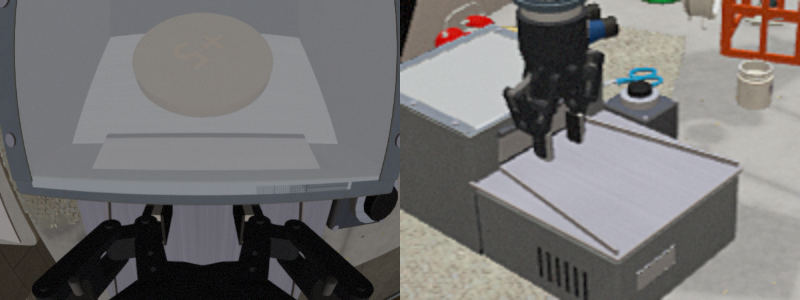

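The medallion lies in the bowl, seen through the window at about (203,62). The mouth is clear, so I'll draw back, rise and go to the button.

```bash
python3 -m inch '[-2,0,0,0,0,0,0, -3,0,-1,0,0,0,0.5, -1,0,-3,0,0,0,1, 0,0,-4,0,0,0,1, 0,3,-1,0,0,0,1, 0.5,3,0,0,0,0,1, 1,3,0,0,0,0,1, 1.5,3,0,0,0,0,1, 2,2,0,0,0,0,1, 0,0,0,0,0,0,1, 0,0,0,0,0,0,1]'; python3 - <<'E'
from where import *
import cv2
to(-.0303,-.1383,.150)
a=manip.read_camera("wrist");b=manip.read_camera("side")
cv2.imwrite("pics/ws4.png",np.hstack([cv2.resize(a,(400,300)),cv2.resize(b[170:320,180:380],(400,300))]))
E
```

```text
time_s: 6.85
ee_pos: [0.5983, -0.1212, 0.203]
orientation: [0.995, -0.099, -0.0, -0.0]
ft_force: [-0.1, 0.2, 0.2]
opening: -0.0002
grip_force: 0.0
local mm [ -42.1 -139.3  203. ] yaw -0.1983596618187641 z [-0.  0. -1.] F [-0.1  0.2  0.2] open -0.00018038216169328193 6.85
to (-0.0303, -0.1383, 0.15) cm tool [ 1.18 -0.1   5.3 ]
```

View pics/ws4.png

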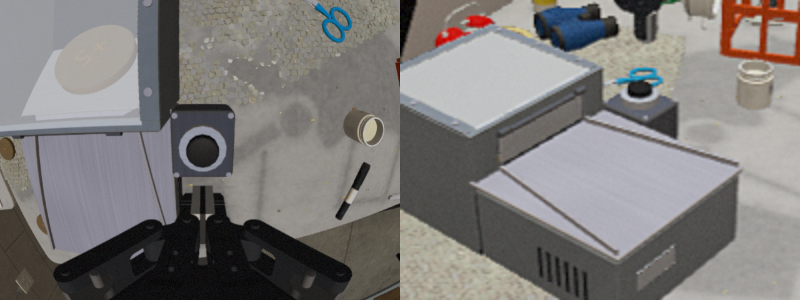

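The flap panel hangs shut at (540,125). The button is at about (203,150) in the wrist half, which I'll check against the calibration.

```bash
python3 - <<'E'
from where import *
m=manip.camera_model("wrist");K=np.array(m["K"]);T=np.array(m["world_to_cam"])
u=np.array([203.5*1.6,150*1.6]);q=(u-[K[0,2],K[1,2]])/K[0,0];th=np.linalg.norm(q)
d=T[:3,:3].T@np.r_[q/th*np.sin(th),np.cos(th)]; C=-T[:3,:3].T@T[:3,3]
w=C+d*(.137-C[2])/d[2]; print(w, 100*r.T@(w-p))
E
python3 -m inch '[0.7,-0.05,2,0,0,0,1, 0.5,-0.05,2,0,0,0,1, 0,0,1,0,0,0,1, 0,0,0,0,0,0,1]'
```

```text
local mm [ -42.6 -138.4  203.1] yaw -0.19684977839914564 z [-0.001  0.    -1.   ] F [-0.7  0.3 -0.6] open -0.0002491117015988392 6.95
[ 0.60961208 -0.1233434   0.137     ] [1.20962281 0.07990662 6.60790293]
time_s: 7.35
ee_pos: [0.6091, -0.1213, 0.1518]
orientation: [0.995, -0.098, -0.002, -0.0]
ft_force: [-0.5, 0.5, 0.3]
opening: 0.0002
grip_force: 0.0
```

```bash
python3 -m inch '[0,0.15,0.4,0,0,0,1, 0,0,0.4,0,0,0,1, 0,0,0.3,0,0,0,1, 0,0,0.2,0,0,0,1, 0,0,0,0,0,0,1]'
```

```text
time_s: 7.85
ee_pos: [0.6103, -0.1239, 0.1403]
orientation: [0.995, -0.098, 0.0, -0.0]
ft_force: [1.1, -0.1, -0.8]
opening: 0.0003
grip_force: 0.0
```

```bash
python3 -m inch '[0,0,0.2,0,0,0,1, 0,0,0.2,0,0,0,1, 0,0,0,0,0,0,1]';python3 -m inch '[0,0,0.2,0,0,0,1, 0,0,0,0,0,0,1]'
```

```text
time_s: 8.15
ee_pos: [0.6104, -0.1239, 0.1364]
orientation: [0.995, -0.098, 0.0, 0.0]
ft_force: [-0.0, -0.7, 3.4]
opening: 0.0002
grip_force: 1.7
time_s: 8.35
ee_pos: [0.6104, -0.1239, 0.1344]
orientation: [0.995, -0.098, 0.0, 0.0]
ft_force: [-1.3, -0.1, 4.9]
opening: -0.0003
grip_force: 2.3
```

```bash
python3 -m inch '[0,0,0.2,0,0,0,1, 0,0,0,0,0,0,1]'; python3 -m inch '[0,0,0.1,0,0,0,1, 0,0,0,0,0,0,1]'
```

```text
time_s: 8.55
ee_pos: [0.6105, -0.124, 0.1339]
orientation: [0.995, -0.098, 0.0, 0.0]
ft_force: [-4.9, 0.9, 16.6]
opening: 0.0001
grip_force: 8.2
time_s: 8.75
ee_pos: [0.6106, -0.124, 0.1337]
orientation: [0.995, -0.098, 0.001, 0.0]
ft_force: [-7.3, 0.9, 23.6]
opening: -0.0001
grip_force: 12.0
```

The button bottomed at z 0.134, about 6 mm below first contact. I'll release it and check.

```bash
python3 -m inch '[0,0,-0.5,0,0,0,1, 0,0,-2,0,0,0,1, 0,0,-4,0,0,0,1, -2,0,-3,0,0,0,1, -3,0,0,0,0,0,1, -3,0,0,0,0,0,1, 0,0,0,0,0,0,1, 0,0,0,0,0,0,1, 0,0,0,0,0,0,1]'; python3 - <<'E'
from where import *
import cv2
a=manip.read_camera("wrist");b=manip.read_camera("side")
cv2.imwrite("pics/ws5.png",np.hstack([cv2.resize(a,(400,300)),cv2.resize(b[170:320,180:380],(400,300))]))
E
```

```text
time_s: 9.65
ee_pos: [0.5327, -0.1084, 0.2263]
orientation: [0.995, -0.098, 0.0, 0.0]
ft_force: [0.2, -0.6, -0.1]
opening: -0.0001
grip_force: 0.0
local mm [-108.9 -139.5  226.3] yaw -0.19720505592619675 z [ 0.001 -0.    -1.   ] F [ 0.2 -0.6 -0.1] open -6.261179690477878e-05 9.65
```

View pics/ws5.png

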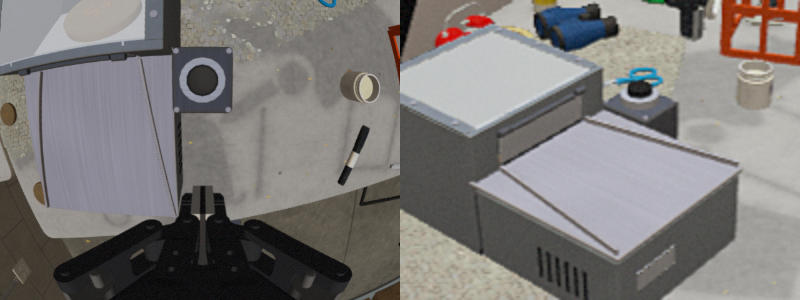

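The medallion is in the bowl (about (103,18) in the wrist half), the flap hangs shut (540,125), the button is up (638,90), and the arm is clear of everything.

```bash
python3 -c "
from cell import manip
print(manip.hand_in())"
```

```text
the job is handed in; nothing more can be done
None
```

I pushed the large medallion through the flap into the bowl, the flap swung shut, and I then pressed the start button to its stop and released it. The job is handed in; no verdict came back.

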